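# Shut and latch the garage tool chest

## Task

Swing the open lid half of the tool chest fully shut. Then open the draw latch's lever all the way, drop its wire loop down over the hook on the lid, and press the lever over centre until it lies flat, so that the loop pulls tight on the hook. Leave the tools and containers around the chest where they are.

Things in the scene. Friction and masses are not known exactly. Their poses are not given: they have to be found in the camera images.
- chest: grey steel tool chest, 210 (x) by 316 (y) by 120 mm tall, fixed to the bench. Origin: centre of its underside; z up. Its top is split at y = 0: the half at -y is a fixed deck (top face at z = 120 mm) carrying the latch's lever; the half at +y is the hinged lid (top face also at z = 120 mm when shut). All latch parts are centred on x = 0 and move in the chest's y-z plane.
- lid (a joint): angle of the lid half, rad: 0 shut, grows as its inner edge lifts (starts 0.5 to 0.9, at most 1.3). It is a flat plate 158 mm from hinge to inner edge, 8 mm thick, 210 mm wide, 0.5 kg, hinged along the chest's x at chest y = +158 mm, z = 116 mm. A stiff hinge: it stays where it is left and takes about 3 to 6 N at mid-lid to push shut; follow its arc, since a straight push down on the steep plate can jam by friction.
- catch (a point): point on the lid where the loop's cross bar is centred when it sits in the keeper's hook (before the keeper yields to the pull): 97 mm from the hinge line, 4 mm above the lid's top face; with the lid shut at chest y = +61, z = 124 mm. The keeper is a dark steel hook 30 mm wide in x, 17 mm tall: a post from y = 49 to 57 mm with a lip on top reaching to y = 65 mm (away from the lever), 12 to 17 mm above the lid. It is sprung: it yields up to 7 mm towards the lever (4 N per mm).
- lever (a joint): angle of the latch lever, rad: 0 = lying flat on the deck, pointing to chest -y; grows as it lifts; 1.57 = upright; 1.8 = fully open (stop, leaning a little towards the lid). Starts 1.3 to 1.5. Stays where it is left (about 1 N at its end to move it unloaded). Only above about 1.6 does the loop reach clear past the hook's lip. With the loop hooked it needs a few N at its end, passes over centre at about 0.2 and then snaps to 0.
- lever_pivot (a point): the lever's pivot line (along chest x), fixed on the chest: chest y = -25 mm, z = 136 mm
- lever_tip (a point): middle of the lever's free end, 79 mm from the pivot. The lever is a steel plate 40 mm wide (x), 5 mm thick, its middle plane 7 mm above the pivot when flat; its end has a lip 13 mm high turned up (towards the lid when the lever is upright). Flat, its top face is 145.5 mm above the bench.
- loop (a joint): angle between loop and lever, rad. The loop's elevation above the horizontal, seen from its root towards +y, is (loop - lever) in rad: 0 = level towards the lid, 1.57 = straight up. The elevation starts at 1.3 to 1.6, standing up next to the lever. Light friction: it keeps its angle to the lever when it stands steeper than about 0.8, so it must be pushed over, and falls when it leans lower; it stays down once it lies on the lid.
- loop_root (a point): the loop's own hinge line on the lever, 22 mm from the lever's pivot: on the line from the pivot towards the lever's end, turned 0.1 rad below it. With the lever fully open: chest y = -22, z = 158 mm.
- loop_bar (a point): middle of the loop's cross bar. The loop is a U of 8 mm steel wire, 104 mm from root to bar, bar 90 mm long in x with two side arms at x = +-45 mm. Lying on the lid with the lever fully open, the bar's centre is at chest y = +76, z = 124 mm, past the hook's lip; closing the lever then draws it under the lip.
- screwdriver: loose screwdriver 200 mm long, bystander; lies left of the chest; origin under its middle
- wrench: loose wrench 200 mm long, bystander; lies right of the chest; origin under its middle
- can: loose metal can, 80 mm across and 110 mm tall, bystander; origin under its middle
- tray: loose black open tray 120 by 100 by 40 mm, bystander; origin under its middle

How it is judged:
By the outcome, as a careful person would: the job done as asked, in the order asked, and still so for the second after the job is handed in, with the robot touching nothing.
It also fails if it takes over 61 s, if anything falls off the work surface, if the arm or the gripper's body presses on something with over 40 N, if the wrist force passes 120 N, or if a joint passes its speed limit or range.

## Robot

A 6-joint arm with a two-finger parallel gripper is mounted at the origin on the work surface. World frame = base frame: x ahead of the robot, y to its left, z up, the work surface at z = 0. Lengths are in m, angles in rad, forces in N, time in s.
With the tool pointing down it reaches from about 0.375 to 0.975 m from the base axis. Payload 3.8 kg.
Tool frame: the origin (TCP) lies at the very end of the fingers, on their centre line; the grasp point (between the pads) lies 19 mm behind it (bot.grip_point_offset is the distance from the TCP to the grasp point, in m); z points along the fingers, x is the direction in which the jaws open and shut, and the axes are right-handed (so a half turn about z gives the same grasp; the last joint's range is limited). The gripper opens to 85 mm and grips with 20 to 120 N. Pads are 22 mm wide; open, the fingers measure 114 mm over their backs; the gripper's body (76 mm by 85 mm) begins 54 mm behind the grasp point. The pads swing forward as they close: fully open they stand 13 mm farther back than shut.
Start: joints at [-1.288, 0.264, 1.604, -0, 1.274, -0.037], TCP at [0.212, -0.641, 0.231] pointing down, gripper open.
Joint ranges: [-2.63, 2.63], [-0.94, 2.18], [0.31, 2.57], [-1.31, 4.45], [0, 2.66], [-2.55, 2.55]. Speed limits (rad/s): [2.57, 2.57, 3.14, 3.14, 3.14, 3.14].

## Interface

Orientations are given as a rotation vector (axis times angle).
In Python, from workcell import bot, read_camera gives the robot as it stands.
- The arm moves only by the tool arm_command, never from a script. Its argument "rows" is a list of rows, each an object with "delta_rot": the turn, a rotation vector about the tool's x, y, z in rad, a list of three; "xyz": the shift along the tool's x, y, z in m, a list of three; "gripper": the finger opening in m, from 0 to 0.0854. A call has 1 to 12 rows; each row shifts and turns the commanded pose from where the row before left it, along the tool's axes as they then stand; what a row does not reach is not made up. A row lasts 1/10 s, in which the tool goes at most 50 mm and 8.59 degrees, less where a joint would pass 70% of its speed; a pose out of reach is approached as far as the arm can. A call is refused whole if a number of a shift passes 0.05 or a number of a turn 0.15, either way. A call with a gripper value outside its range is refused whole. The fingers move at their own pace and stop on an object; "force" is the grip in N (left out, the last holds). Time passes only in rows, so rows that do not move let the fingers close. It gives the time, the measured TCP pose, the force and the opening at its end, in the units of the state.
- bot.read_state(): the state, without advancing time (a new reading comes with each control period).
- read_camera(name): name is "scene" or "top" or "wrist"; returns a dict with "pixels" (420x560x3 uint8, red, green, blue), "range_z" (420x560 float32, m along the optical axis (not along the pixel's ray), 0 where there is no reading), "intrinsics" (3x3 intrinsics, pixels), "camera_from_world" (4x4, takes a point from world to camera coordinates). Camera axes: x right, y up, looking along -z (the intrinsics and any distortion apply to the point x, -y, -z); pixel columns grow to the right and rows downward; lengths in m; the calibration is good to about 2 mm. The wrist camera is an equidistant fisheye: a pixel r from the principal point sees the ray r / f radians off the axis. A picture is of the moment at which its call begins.
- bot.finish_job(): hands the job in, once; it reports no verdict.
The state is a dict: "time": time; "q": joint angles; "joint_vel": joint speeds; "joint_torque": joint torques, N m; "tool_pos": TCP position; "tcp_rot": TCP orientation; "wrist_force": force on the tool from outside, world axes, zero at the start; "torque": the same for the moment, N m; "width": opening from 0.0 (shut) to 1.0 (fully open).
Only numpy, scipy, OpenCV 4.12 (cv2) and the standard library are available. Lean on these libraries where they do the work, as an engineer would, in place of code of your own. Each camera call takes 0.05 s, during which the arm holds its last target.

## Working session

There is one attempt and no reset: what is moved stays moved. The work goes in short steps, Python scripts to look and compute and a tool call to move; the robot and the scene stay as the last step left them, time stands still between calls to the robot, and variables do not carry over. Pictures are saved under pics/ and viewed, and the job is handed in when it is done.

Besides the shell and the picture viewer there is one more tool, called after "Call:" as name(argument=value, ...), one argument or row to a line, values as JSON. arm_command: Moves the arm, as the interface text tells. Its arguments: {"type":"object","properties":{"rows":{"type":"array","items":{"type":"object","properties":{"delta_rot":{"type":"array","items":{"type":"number"}},"xyz":{"type":"array","items":{"type":"number"}},"gripper":{"type":"number"}}}},"force":{"type":"number"}},"required":["rows"]}

```bash
ls; mkdir -p pics; python3 - <<'E'
from workcell import bot, read_camera
import cv2,numpy as np
print(bot.read_state())
for n in ["scene","top"]:
    c=read_camera(n); cv2.imwrite(f"pics/{n}0.png",c["pixels"][:,:,::-1]); np.savez(f"pics/{n}0.npz",**c)
    print(n,c["intrinsics"],c["camera_from_world"])
E
```

```text
pics
{'time': 0.0, 'q': array([-1.28789361e+00,  2.64765450e-01,  1.60540224e+00, -2.89178141e-06,
        1.27370403e+00, -3.68942793e-02]), 'joint_vel': array([ 0.00010964, -0.00131143,  0.00017142,  0.00062891, -0.00132837,
        0.00150356]), 'joint_torque': array([-1.11106514e-03, -5.15117168e+01, -3.67312932e+01, -3.70669122e-04,
        1.28168127e-02, -5.70332901e-06]), 'tool_pos': array([ 0.21199464, -0.6400587 ,  0.2299385 ]), 'tcp_rot': array([-2.54566226,  1.83858885,  0.00282428]), 'wrist_force': array([-0.01029129, -0.08988395,  0.29129939]), 'torque': array([ 0.00287964, -0.01270275, -0.05379398]), 'width': 1.0024386578836397}
scene [[412.44097536   0.         273.49681863]
 [  0.         412.44097536 206.25336876]
 [  0.           0.           1.        ]] [[-0.81612656  0.57754621  0.01943722  0.40053303]
 [-0.31804522 -0.47700221  0.81933884  0.07174754]
 [ 0.48247764  0.66250227  0.57297999 -1.57122709]
 [ 0.          0.          0.          1.        ]]
top [[483.69185227   0.         280.5928217 ]
 [  0.         483.69185227 204.02886167]
 [  0.           0.           1.        ]] [[-0.00269124 -0.99996473  0.00795608 -0.02177556]
 [ 0.99886373 -0.00230955  0.04760154 -0.51594151]
 [-0.04758149  0.00807515  0.99883472 -1.42101059]
 [ 0.          0.          0.          1.        ]]
```

View pics/scene0.png

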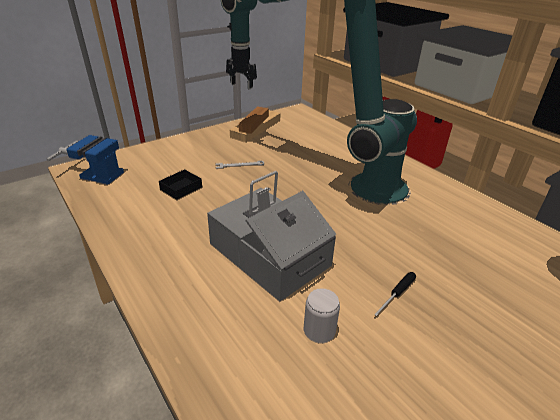

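View pics/top0.png

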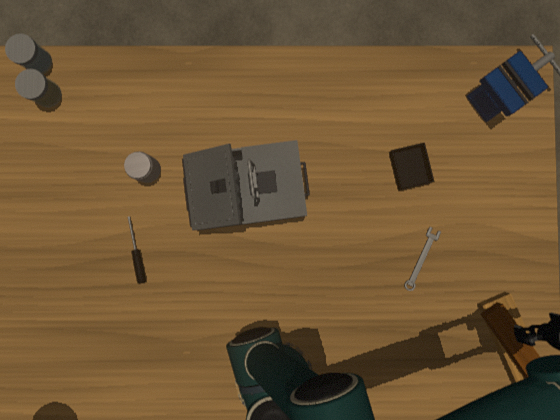

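Top view: the deck (z=120 mm) sits around pixels (245-305, 142-222), the lid at (185-240, 147-230), and the loop and lever at about (255,183). The lid is toward world +y. Next I fit the chest pose using depth.

```bash
cat > h.py <<'E'
import numpy as np
def pts(c):
    K=c["intrinsics"];T=c["camera_from_world"];z=c["range_z"].astype(float)
    v,u=np.mgrid[0:z.shape[0],0:z.shape[1]]
    P=np.stack([(u-K[0,2])/K[0,0]*z,-(v-K[1,2])/K[1,1]*z,-z],-1)
    W=(P-T[:3,3])@T[:3,:3]
    W[z<=0]=np.nan
    return W
def proj(c,p):
    K=c["intrinsics"];T=c["camera_from_world"];q=T[:3,:3]@np.asarray(p)+T[:3,3]
    return K[0,0]*q[0]/-q[2]+K[0,2],K[1,1]*-q[1]/-q[2]+K[1,2]
E
python3 - <<'E'
import numpy as np,cv2
from h import *
c=np.load("pics/top0.npz");W=pts(c)
bench=W[380:400,150:200].reshape(-1,3);print("bench z",np.nanmedian(bench[:,2]), np.nanmedian(W[250:270,300:380,2]))
sub=W[120:245,170:320]
m=(np.abs(sub[...,2]-0.12)<0.006)
m=m.astype(np.uint8);n,l,s,cen=cv2.connectedComponentsWithStats(m);print(s)
for r in range(0,125,8): print(' '.join('%4d'%(1000*x) if x==x else ' nan' for x in sub[r,::6,2]))
ip=W[m.shape[0]*0+120:245,170:320][m>0]
sel=ip[(ip[:,1]<0.03)]
r=cv2.minAreaRect((sel[:,:2]*1000).astype(np.float32));print(r,cv2.boxPoints(r))
E
```

```text
bench z -0.0009779176260214383 0.0005708210489546084
[[    0     0   150   125 14519]
 [   69    21    68    82  3840]
 [   62    29     1     1     1]
 [   67    30     1     1     1]
 [   12    35    15    76   368]
 [   17    34     1     1     1]
 [   19    46     1     1     1]
 [   81    46     2     6     7]
 [   85    75     1     2     2]
 [   23    77     1     1     1]
 [   24    87     1     1     1]
 [   25   101     1     1     1]
 [   72   102     3     2     4]
 [   54   106     1     1     1]
 [   33   109     1     1     1]
 [   40   108     1     1     1]]
   0    0    0   -3   -5    3   -3   -3    6    0    1    1   -2    3   -2    2    3   -5    1   -1    0   -1   -6    0    3
  -2    4   -2   -6    1    1    3    2    2   -4   -2   -2   -3   -2    1    4    5    0    3    2   -3    6   -1    0   -4
  -3    0    0    0    2   -1    1    0   -1   -3    6   -1   -2   -1    0    1    1   -3    1   -2    2   -5   -1    1    3
  -4    0   -4   -1   -6    2    4   -4    1    1  198   -1    0   -4   -5   -5  119  118  117  124  121  118   -1    1    4
   0   -4    1   -
[... 983 characters left out ...]
  4   -3   -3   -3  126  136  147  157  171  180  189  198   -1    8  121  116  115  120  122  121  118  120  118   -5    2
   0    2   -5    0  127  135  143  155  162  178  185  196  103    3    3    5   -1    2    0    2    0    1    0    3   -4
   1    0    5    0   -2  nan    2   -3   -1   -1   -2    0    6   -1    0   -2   -2    0    3    0    1    1    0   -5    0
   0   -3    0    0   -4    4   -1    0    3   -2    0    0    1    1   -1    1    0    0    0   -4    0    2    0   -2   -1
((575.548095703125, -19.489059448242188), (210.0309295654297, 123.53057861328125), 7.11415433883667) [[463.6917    28.79491 ]
 [478.99054  -93.78465 ]
 [687.4045   -67.773026]
 [672.10565   54.806534]]
```

```bash
python3 - <<'E'
import numpy as np,cv2
from h import *
c=np.load("pics/top0.npz");W=pts(c)
c2=np.load("pics/scene0.npz");W2=pts(c2)
for c_,Wn,reg in ((c,W,None),(c2,W2,None)):
    z=Wn[...,2]
    box=(Wn[...,0]>.42)&(Wn[...,0]<.73)&(Wn[...,1]<.2)&(Wn[...,1]>-.2)
    m=((np.abs(z-.12)<.010)&box&(Wn[...,1]<0.03)).astype(np.uint8)
    m=cv2.morphologyEx(m,cv2.MORPH_OPEN,np.ones((3,3),np.uint8))
    n,l,s,ce=cv2.connectedComponentsWithStats(m);k=1+np.argmax(s[1:,4]);P=Wn[l==k]
    print(len(P),"z med",np.median(P[:,2]))
    # yaw candidates: edges via percentile
    best=None
    for a in np.radians(np.arange(2,13,.25)):
        ex=np.array([np.cos(a),np.sin(a)]);ey=np.array([-np.sin(a),np.cos(a)])
        px=P[:,:2]@ex;py=P[:,:2]@ey
        hx=np.histogram(px,bins=np.arange(px.min()-.002,px.max()+.002,.002))[0]
        w=np.percentile(px,99.7)-np.percentile(px,.3)
        if best is None or w<best[0]: best=(w,np.degrees(a),np.percentile(px,[.3,99.7]),np.percentile(py,[.3,99.7]))
    print(best)
    a=np.radians(best[1]);ex=np.array([np.cos(a),np.sin(a)]);ey=np.array([-np.sin(a),np.cos(a)])
    print("centre",ex*best[2].mean()+ey*(best[3][0]+.158))
    # lid plane
    m=(z>.135)&(z<.195)&box&(Wn[...,1]>0.02)
    L=Wn[m];
    for _ in range(6):
        A=np.c_[L[:,:2],np.ones(len(L))];s,*_=np.linalg.lstsq(A,L[:,2],rcond=None);r=L[:,2]-A@s;L=L[np.abs(r)<.006]
    g=s[:2];print("lid",len(L),"angle",np.arctan(np.hypot(*g)),"yaw",np.degrees(np.arctan2(-(-g[0]),-g[1])),s)
    Lx=L[:,:2]@ex;print("lid x",np.percentile(Lx,[.5,99.5]))
E
```

```text
3072 z med 0.12063203870779354
(np.float64(0.2080663936753241), np.float64(7.0), array([0.46442433, 0.67249073]), array([-0.15077962, -0.03109174]))
centre [0.56334039 0.07644411]
lid 1601 angle 0.46044715960029026 yaw 7.943051250763109 [ 0.06854243 -0.49124709  0.20530205]
lid x [0.46426124 0.67212326]
840 z med 0.12034020999932887
(np.float64(0.15109703705243704), np.float64(2.0), array([0.53493354, 0.68603057]), array([-0.09921041,  0.00689966]))
centre [0.60805844 0.0800593 ]
lid 981 angle 0.4530635979818809 yaw 7.605845287659801 [ 0.06443682 -0.48255595  0.20791354]
lid x [0.45551885 0.66698074]
```

```bash
python3 - <<'E'
import numpy as np,cv2
from h import *
a=np.radians(7.3);ex=np.array([np.cos(a),np.sin(a)]);ey=np.array([-np.sin(a),np.cos(a)])
O=np.array([0.5635,0.0764])
for n in("top","scene"):
    c=np.load(f"pics/{n}0.npz");W=pts(c)
    X=(W[...,:2]-O)@ex;Y=(W[...,:2]-O)@ey;Z=W[...,2]
    m=(np.abs(X)<.09)&(Y>.035)&(Y<.145)&(Z>.11)&(np.abs(X)>.03)
    x,y,z=X[m],Y[m],Z[m]
    for _ in range(4):
        A=np.c_[x,y,np.ones(len(x))];s,*_=np.linalg.lstsq(A,z,rcond=None);r=z-A@s;k=np.abs(r)<.01;x,y,z=x[k],y[k],z[k]
    print(n,len(x),"slopes",s,"angle",np.arctan(-s[1]),"yaw err deg",np.degrees(s[0]/s[1]),"y where z=.1205:",(.1205-s[2])/s[1])
    m=(np.abs(X)<.11)&(Z>.11)&(Y>-.2)&(Y<.2)
    for lo in(-.09,-.06,-.03,0.03,.06,.09):
        k=m&(np.abs(X-lo)<.01);print(lo,"Y range",np.percentile(Y[k],[0.5,99.5]).round(4),end=' ')
    print()
    m=(Z>.11)
    for lo in(-.14,-.11,-.08,-.05,.06,.09):
        k=m&(np.abs(Y-lo)<.008)&(np.abs(X)<.15);print(lo,"X",np.percentile(X[k],[.5,99.5]).round(4),end=' ')
    print()
    # latch tall points
    m=(Z>.15)&(Y<0.02)&(Y>-.12)&(np.abs(X)<.08)
    print("latch n",m.sum())
    for lo in np.arange(.15,.27,.01):
        k=m&(Z>=lo)&(Z<lo+.01)
        if k.sum(): print(round(lo,2),k.sum(),"X",np.percentile(X[k],[5,50,95]).round(3),"Y",np.percentile(Y[k],[5,50,95]).round(3))
    # vis
img=cv2.imread("pics/top0.png");cv2.imwrite("pics/topz.png",cv2.resize(img[125:245,165:325],None,fx=5,fy=5,interpolation=cv2.INTER_CUBIC))
img=cv2.imread("pics/scene0.png");cv2.imwrite("pics/scz.png",cv2.resize(img[160:310,195:345],None,fx=4,fy=4,interpolation=cv2.INTER_CUBIC))
E
```

```text
top 1718 slopes [ 0.00195021 -0.58090492  0.21357467] angle 0.5262606583084748 yaw err deg -0.19235324245926347 y where z=.1205: 0.16022359471642184
-0.09 Y range [-0.1563  0.1617] -0.06 Y range [-0.1566  0.1618] -0.03 Y range [-0.1569  0.1624] 0.03 Y range [-0.1565  0.1622] 0.06 Y range [-0.1566  0.1624] 0.09 Y range [-0.1569  0.1614] 
-0.14 X [-0.1042  0.103 ] -0.11 X [-0.1037  0.1032] -0.08 X [-0.1045  0.1034] -0.05 X [-0.1037  0.1034] 0.06 X [-0.1041  0.1037] 0.09 X [-0.1046  0.1035] 
latch n 277
0.15 25 X [-0.036  0.011  0.039] Y [-0.035 -0.032 -0.028]
0.16 33 X [-0.039 -0.019  0.041] Y [-0.035 -0.033 -0.028]
0.17 3 X [-0.049 -0.047  0.035] Y [-0.034 -0.033 -0.031]
0.18 5 X [-0.043 -0.014  0.041] Y [-0.033 -0.029  0.02 ]
0.19 15 X [-0.078  0.022  0.054] Y [-0.032  0.02   0.02 ]
0.2 6 X [-0.047 -0.02   0.041] Y [-0.032 -0.031 -0.028]
0.21 44 X [-0.018 -0.001  0.018] Y [-0.035 -0.031 -0.027]
0.22 15 X [-0.047 -0.001  0.02 ] Y [-0.033 -0.031 -0.027]
0.23 2 X [-0.045 -0.004  0.037] Y [-0.029 -0.027 -0.025]
0.24 2 X [-0.043 -0.002  0.039] Y [-0.03  -0.029 -0.028]
0.25 12 X [-0.047 -0
[... 668 characters left out ...]
n 548
0.15 34 X [-0.039  0.019  0.047] Y [-0.029 -0.024 -0.016]
0.16 74 X [-0.042  0.004  0.048] Y [-0.03  -0.021 -0.015]
0.17 56 X [-0.042  0.005  0.05 ] Y [-0.027 -0.021 -0.018]
0.18 56 X [-0.042  0.006  0.05 ] Y [-0.028 -0.022 -0.019]
0.19 53 X [-0.042  0.004  0.049] Y [-0.027 -0.023 -0.021]
0.2 50 X [-0.043  0.004  0.049] Y [-0.026 -0.024 -0.02 ]
0.21 63 X [-0.039  0.007  0.049] Y [-0.028 -0.021 -0.015]
0.22 25 X [-0.043  0.008  0.05 ] Y [-0.025 -0.021 -0.015]
0.23 15 X [-0.041  0.046  0.051] Y [-0.023 -0.02  -0.017]
0.24 19 X [-0.044  0.046  0.051] Y [-0.021 -0.019 -0.017]
0.25 26 X [-0.044  0.005  0.05 ] Y [-0.022 -0.019 -0.017]
0.26 77 X [-0.036  0.006  0.046] Y [-0.023 -0.019 -0.016]
```

View pics/topz.png

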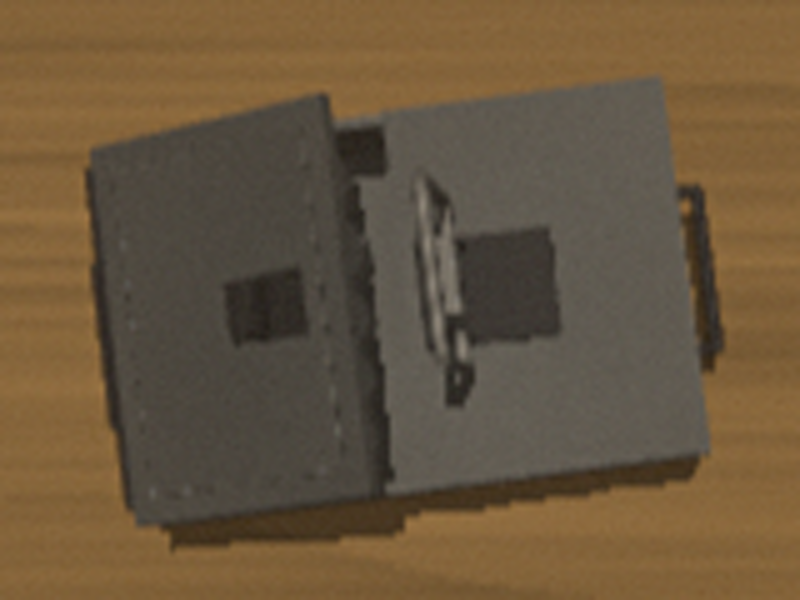

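View pics/scz.png

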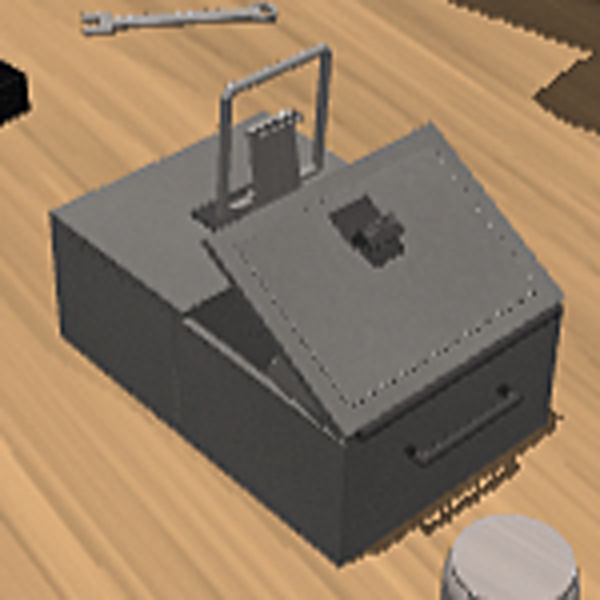

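```bash
cat >> h.py <<'E'
YAW=np.radians(7.3);O=np.array([0.5641,0.0795,0.0])
RC=np.array([[np.cos(YAW),-np.sin(YAW),0],[np.sin(YAW),np.cos(YAW),0],[0,0,1]])
def chest(p): return (np.asarray(p)-O)@RC
def status(tgt=None):
    from workcell import bot
    from scipy.spatial.transform import Rotation as R
    s=bot.read_state();Rt=R.from_rotvec(s["tcp_rot"]).as_matrix()
    p=chest(s["tool_pos"]);Rc=RC.T@Rt
    print("t",round(s["time"],2),"chest mm",(p*1000).round(1),"toolx",Rc[:,0].round(3),"toolz",Rc[:,2].round(3))
    print("F chest",(s["wrist_force"]@RC).round(1),"w",round(s["width"],2),"q",s["q"].round(2))
    if tgt is not None: print("tool shift mm to target",(((np.asarray(tgt)/1000-p)@Rc)*1000).round(1))
E
python3 -c "
from workcell import bot;print([d for d in dir(bot) if d[0]!='_'])
from h import *;status()"
```

```text
['MotionError', 'finish_job', 'grip_point_offset', 'read_state']
t 0.1 chest mm [-440.7 -669.1  230.1] toolx [ 0.191 -0.982 -0.002] toolz [-0.     0.002 -1.   ]
F chest [-0.7  0.4  0.7] w 1.0 q [-1.29  0.26  1.61 -0.    1.27 -0.04]
```

Call:
arm_command(
  rows=[
    {"xyz": [0, 0, -0.04], "delta_rot": [0, 0, 0.1], "gripper": 0},
    {"xyz": [0, 0, -0.04], "delta_rot": [0, 0, 0.092], "gripper": 0},
    {"xyz": [0, 0, -0.04], "gripper": 0},
    {"xyz": [-0.03, -0.016, 0], "gripper": 0},
    {"xyz": [-0.03, -0.016, 0], "gripper": 0},
    {"xyz": [-0.03, -0.016, 0], "gripper": 0},
    {"xyz": [-0.03, -0.016, 0], "gripper": 0},
    {"xyz": [-0.03, -0.016, 0], "gripper": 0},
    {"xyz": [-0.03, -0.016, 0], "gripper": 0},
    {"xyz": [-0.03, -0.016, 0], "gripper": 0},
    {"xyz": [-0.03, -0.016, 0], "gripper": 0},
    {"xyz": [-0.03, -0.016, 0], "gripper": 0},
  ],
)

```text
invalid input
```

```bash
python3 -c "
from h import *;status([-55,65,230])"
```

```text
t 0.1 chest mm [-440.7 -669.1  230.1] toolx [ 0.191 -0.982 -0.002] toolz [-0.     0.002 -1.   ]
F chest [-0.7  0.4  0.7] w 1.0 q [-1.29  0.26  1.61 -0.    1.27 -0.04]
tool shift mm to target [-646.8 -518.9    1.4]
```

Call:
arm_command(
  rows=[
    {"xyz": [0, 0, -0.04], "delta_rot": [0, 0, 0.1], "gripper": 0},
    {"xyz": [0, 0, -0.04], "delta_rot": [0, 0, 0.092], "gripper": 0},
    {"xyz": [0, 0, -0.04], "delta_rot": [0, 0, 0], "gripper": 0},
    {"xyz": [-0.03, -0.016, 0], "delta_rot": [0, 0, 0], "gripper": 0},
    {"xyz": [-0.03, -0.016, 0], "delta_rot": [0, 0, 0], "gripper": 0},
    {"xyz": [-0.03, -0.016, 0], "delta_rot": [0, 0, 0], "gripper": 0},
    {"xyz": [-0.03, -0.016, 0], "delta_rot": [0, 0, 0], "gripper": 0},
    {"xyz": [-0.03, -0.016, 0], "delta_rot": [0, 0, 0], "gripper": 0},
    {"xyz": [-0.03, -0.016, 0], "delta_rot": [0, 0, 0], "gripper": 0},
    {"xyz": [-0.03, -0.016, 0], "delta_rot": [0, 0, 0], "gripper": 0},
    {"xyz": [-0.03, -0.016, 0], "delta_rot": [0, 0, 0], "gripper": 0},
    {"xyz": [-0.03, -0.016, 0], "delta_rot": [0, 0, 0], "gripper": 0},
  ],
  force=40,
)

```text
time: 1.3
tool_pos: [0.3207, -0.3531, 0.3507]
tcp_rot: [-2.358, 2.075, 0.001]
wrist_force: [-0.4, 0.8, 0.3]
width: 0.004
```

```bash
python3 -c "
from h import *;status([-55,65,230])"
```

```text
t 1.3 chest mm [-296.4 -398.1  350.7] toolx [ 0.    -1.    -0.001] toolz [-0.     0.001 -1.   ]
F chest [-0.3  0.9  0.3] w 0.0 q [-0.89 -0.17  1.84  0.    1.47  0.56]
tool shift mm to target [-463.  -241.5  121. ]
```

Call:
arm_command(
  rows=[
    {"xyz": [-0.038, -0.02, 0], "delta_rot": [0, 0, 0], "gripper": 0},
    {"xyz": [-0.038, -0.02, 0], "delta_rot": [0, 0, 0], "gripper": 0},
    {"xyz": [-0.038, -0.02, 0], "delta_rot": [0, 0, 0], "gripper": 0},
    {"xyz": [-0.038, -0.02, 0], "delta_rot": [0, 0, 0], "gripper": 0},
    {"xyz": [-0.038, -0.02, 0], "delta_rot": [0, 0, 0], "gripper": 0},
    {"xyz": [-0.038, -0.02, 0], "delta_rot": [0, 0, 0], "gripper": 0},
    {"xyz": [-0.038, -0.02, 0], "delta_rot": [0, 0, 0], "gripper": 0},
    {"xyz": [-0.038, -0.02, 0], "delta_rot": [0, 0, 0], "gripper": 0},
    {"xyz": [-0.038, -0.02, 0], "delta_rot": [0, 0, 0], "gripper": 0},
    {"xyz": [-0.038, -0.02, 0], "delta_rot": [0, 0, 0], "gripper": 0},
    {"xyz": [-0.038, -0.02, 0], "delta_rot": [0, 0, 0], "gripper": 0},
    {"xyz": [-0.038, -0.02, 0], "delta_rot": [0, 0, 0], "gripper": 0},
  ],
)

```text
time: 2.5
tool_pos: [0.5005, 0.1301, 0.3509]
tcp_rot: [2.359, -2.074, -0.0]
wrist_force: [0.6, -1.0, 0.2]
width: 0.002
```

```bash
python3 -c "
from h import *;status([-55,65,200])
from workcell import read_camera;import cv2
c=read_camera('wrist');cv2.imwrite('pics/w1.png',c['pixels'][:,:,::-1])"
```

```text
t 2.5 chest mm [-56.6  58.2 350.9] toolx [ 0.001 -1.     0.   ] toolz [-0. -0. -1.]
F chest [ 0.5 -1.   0.2] w 0.0 q [ 0.21 -0.09  1.77 -0.    1.46  1.65]
tool shift mm to target [ -6.8  -1.7 150.9]
```

View pics/w1.png

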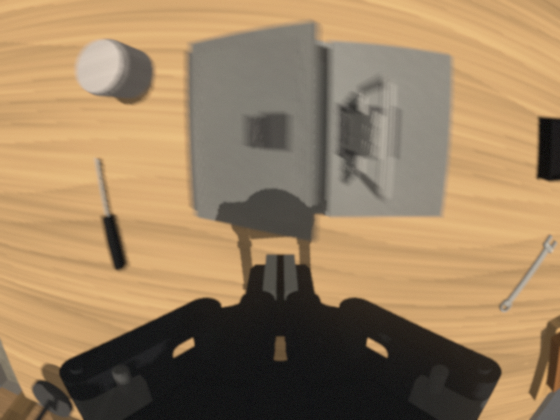

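Call:
arm_command(
  rows=[
    {"xyz": [-0.01, 0, 0.035], "delta_rot": [0, 0, 0], "gripper": 0},
    {"xyz": [-0.01, 0, 0.035], "delta_rot": [0, 0, 0], "gripper": 0},
    {"xyz": [-0.01, 0, 0.035], "delta_rot": [0, 0, 0], "gripper": 0},
    {"xyz": [-0.001, 0, 0.035], "delta_rot": [0, 0, 0], "gripper": 0},
    {"xyz": [0, 0, 0.025], "delta_rot": [0, 0, 0], "gripper": 0},
    {"xyz": [0, 0, 0.01], "delta_rot": [0, 0, 0], "gripper": 0},
    {"xyz": [0, 0, 0.008], "delta_rot": [0, 0, 0], "gripper": 0},
    {"xyz": [0.001, 0, 0.008], "delta_rot": [0, 0, 0], "gripper": 0},
    {"xyz": [0.002, 0, 0.006], "delta_rot": [0, 0, 0], "gripper": 0},
    {"xyz": [0.002, 0, 0.006], "delta_rot": [0, 0, 0], "gripper": 0},
  ],
)

```text
time: 3.55
tool_pos: [0.4987, 0.154, 0.1497]
tcp_rot: [-2.357, 2.073, -0.004]
wrist_force: [0.4, -0.6, 4.0]
width: 0.002
```

```bash
python3 -c "
from h import *;status([-55,78,119])"
```

```text
t 3.55 chest mm [-55.4  82.2 149.7] toolx [ 0. -1. -0.] toolz [ 0.003  0.    -1.   ]
F chest [ 0.3 -0.6  4. ] w 0.0 q [ 0.25  0.04  2.02 -0.    1.08  1.7 ]
tool shift mm to target [ 4.2 -0.3 30.7]
```

Contact is at about 4 N, and the lid is moving.

Call:
arm_command(
  rows=[
    {"xyz": [0.001, 0, 0.006], "delta_rot": [0, 0, 0], "gripper": 0},
    {"xyz": [0.001, 0, 0.006], "delta_rot": [0, 0, 0], "gripper": 0},
    {"xyz": [0.001, 0, 0.006], "delta_rot": [0, 0, 0], "gripper": 0},
    {"xyz": [0, 0, 0.006], "delta_rot": [0, 0, 0], "gripper": 0},
    {"xyz": [0, 0, 0.003], "delta_rot": [0, 0, 0], "gripper": 0},
    {"xyz": [0, 0, 0.002], "delta_rot": [0, 0, 0], "gripper": 0},
    {"xyz": [0, 0, 0.001], "delta_rot": [0, 0, 0], "gripper": 0},
    {"xyz": [0, 0, 0], "delta_rot": [0, 0, 0], "gripper": 0},
  ],
)

```text
time: 4.35
tool_pos: [0.4973, 0.151, 0.12]
tcp_rot: [2.358, -2.074, -0.001]
wrist_force: [-4.4, -2.9, 14.5]
width: -0.001
```

```bash
python3 -c "
from h import *;status([-55,78,119])"
```

```text
t 4.35 chest mm [-57.2  79.4 120. ] toolx [ 0.001 -1.     0.   ] toolz [-0.001 -0.    -1.   ]
F chest [-4.7 -2.3 14.5] w -0.0 q [ 0.25  0.07  2.05 -0.    1.03  1.69]
tool shift mm to target [ 1.4 -2.2  1. ]
```

Call:
arm_command(
  rows=[
    {"xyz": [0, 0, -0.02], "delta_rot": [0, 0, 0], "gripper": 0},
    {"xyz": [0, 0, -0.045], "delta_rot": [0, 0, 0], "gripper": 0},
    {"xyz": [0, 0, -0.045], "delta_rot": [0, 0, 0], "gripper": 0},
    {"xyz": [0, 0, -0.045], "delta_rot": [0, 0, 0], "gripper": 0},
    {"xyz": [0, 0, -0.045], "delta_rot": [0, 0, 0], "gripper": 0},
    {"xyz": [0.04, -0.01, -0.01], "delta_rot": [0, 0, 0], "gripper": 0},
    {"xyz": [0.045, -0.01, 0], "delta_rot": [0, 0, 0], "gripper": 0},
    {"xyz": [0.045, -0.01, 0], "delta_rot": [0, 0, 0], "gripper": 0},
    {"xyz": [0.045, -0.01, 0], "delta_rot": [0, 0, 0], "gripper": 0},
    {"xyz": [0.03, -0.01, 0], "delta_rot": [0, 0, 0], "gripper": 0},
    {"xyz": [0, -0.006, 0], "delta_rot": [0, 0, 0], "gripper": 0},
  ],
)

```text
time: 5.45
tool_pos: [0.5794, -0.0483, 0.3266]
tcp_rot: [2.353, -2.079, -0.003]
wrist_force: [0.6, -0.0, 0.2]
width: 0.001
```

```bash
python3 - <<'E'
from h import *;status()
from workcell import read_camera;import cv2
for n in("scene","top"):
    c=read_camera(n);im=c['pixels'][:,:,::-1];cv2.imwrite(f'pics/{n}2.png',im)
    np.savez(f"pics/{n}2.npz",**c)
    cr=im[160:310,195:345] if n=="scene" else im[125:245,165:325]
    cv2.imwrite(f'pics/{n}2z.png',cv2.resize(cr,None,fx=4,fy=4,interpolation=cv2.INTER_CUBIC))
E
```

```text
t 5.45 chest mm [  -1.  -128.7  326.6] toolx [-0.004 -1.    -0.   ] toolz [-0.003  0.    -1.   ]
F chest [ 0.6 -0.1  0.2] w 0.0 q [-0.13  0.04  1.68 -0.    1.42  1.32]
```

View pics/scene2z.png

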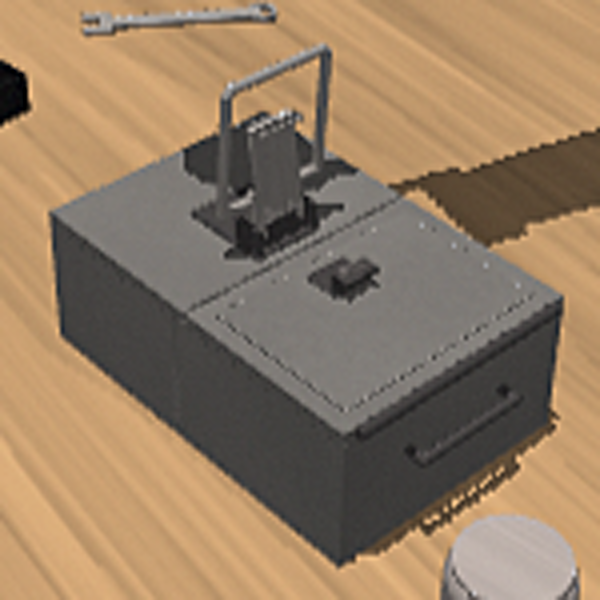

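The lid is flat and flush in the crop, with the keeper at about (348,275) and the loop and lever still upright. Next I tilt the tool toward the lid.

Call:
arm_command(
  rows=[
    {"xyz": [0, 0, 0], "delta_rot": [0, -0.14, 0], "gripper": 0},
    {"xyz": [0, 0, 0], "delta_rot": [0, -0.14, 0], "gripper": 0},
    {"xyz": [0, 0, 0], "delta_rot": [0, -0.14, 0], "gripper": 0},
    {"xyz": [0, 0, 0], "delta_rot": [0, -0.14, 0], "gripper": 0},
    {"xyz": [0, 0, 0], "delta_rot": [0, -0.14, 0], "gripper": 0},
    {"xyz": [0, 0, 0], "delta_rot": [0, -0.14, 0], "gripper": 0},
    {"xyz": [0, 0, 0], "delta_rot": [0, 0, 0], "gripper": 0},
  ],
)

```text
time: 6.25
tool_pos: [0.578, -0.0453, 0.3237]
tcp_rot: [-1.842, 1.629, 0.837]
wrist_force: [0.4, 0.7, -1.1]
width: 0.001
```

```bash
python3 - <<'E'
from h import *;status([0,-60,192])
E
```

```text
t 6.25 chest mm [  -2.1 -125.6  323.7] toolx [-0.007 -0.663 -0.749] toolz [-0.005  0.749 -0.663]
F chest [ 0.5  0.7 -1.1] w 0.0 q [-0.5   0.3   1.61  0.67  1.77  0.9 ]
tool shift mm to target [ 55.1  -3.1 136.3]
```

Call:
arm_command(
  rows=[
    {"xyz": [0.011, 0, 0.027], "delta_rot": [0, 0, 0], "gripper": 0},
    {"xyz": [0.011, 0, 0.027], "delta_rot": [0, 0, 0], "gripper": 0},
    {"xyz": [0.011, 0, 0.027], "delta_rot": [0, 0, 0], "gripper": 0},
    {"xyz": [0.011, 0, 0.027], "delta_rot": [0, 0, 0], "gripper": 0},
    {"xyz": [0.011, 0, 0.027], "delta_rot": [0, 0, 0], "gripper": 0},
    {"xyz": [0, 0, 0], "delta_rot": [0, 0, 0], "gripper": 0},
  ],
)

```text
time: 6.85
tool_pos: [0.5682, 0.0219, 0.1946]
tcp_rot: [-1.852, 1.626, 0.834]
wrist_force: [-0.5, -0.1, -0.5]
width: 0.002
```

```bash
cat > look.py <<'E'
import sys
from h import *;status()
from workcell import read_camera;import cv2
k=sys.argv[1]
for n in("scene","top"):
    c=read_camera(n);im=c['pixels'][:,:,::-1]
    np.savez(f"pics/{n}{k}.npz",**c)
    cr=im[150:270,215:345] if n=="scene" else im[125:245,165:325]
    cv2.imwrite(f'pics/{n}{k}.png',cv2.resize(cr,None,fx=4,fy=4,interpolation=cv2.INTER_CUBIC))
E
python3 look.py 3
```

```text
t 6.85 chest mm [ -3.3 -57.7 194.6] toolx [-0.001 -0.667 -0.745] toolz [-0.008  0.745 -0.667]
F chest [-0.5 -0.1 -0.5] w 0.0 q [-0.41  0.34  1.8   0.69  1.54  0.81]
```

View pics/scene3.png

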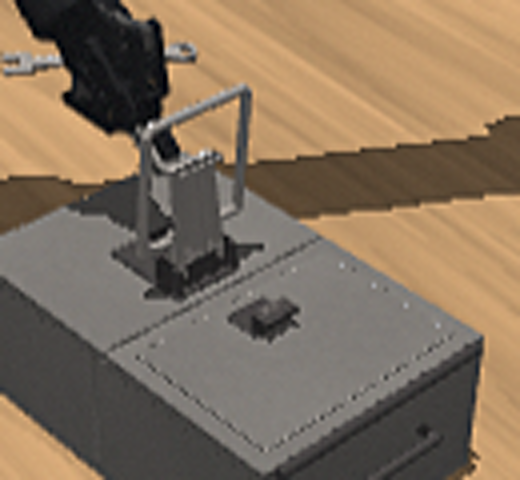

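View pics/top3.png

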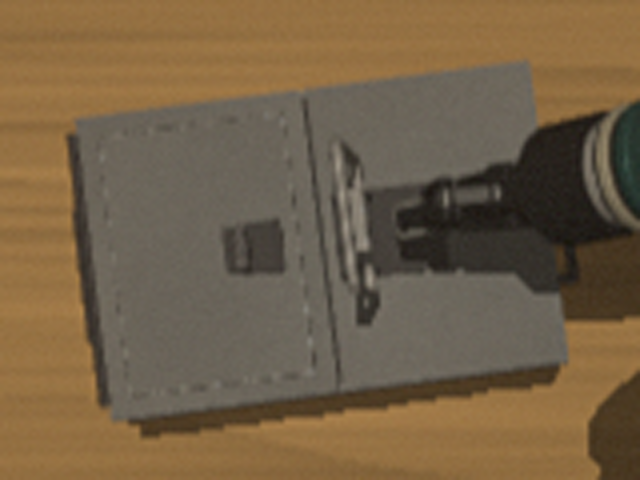

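Call:
arm_command(
  rows=[
    {"xyz": [-0.0033, 0, 0.0037], "delta_rot": [0, 0, 0], "gripper": 0},
    {"xyz": [-0.0033, 0, 0.0037], "delta_rot": [0, 0, 0], "gripper": 0},
    {"xyz": [-0.0033, 0, 0.0037], "delta_rot": [0, 0, 0], "gripper": 0},
    {"xyz": [-0.0033, 0, 0.0037], "delta_rot": [0, 0, 0], "gripper": 0},
    {"xyz": [-0.0033, 0, 0.0037], "delta_rot": [0, 0, 0], "gripper": 0},
    {"xyz": [-0.0033, 0, 0.0037], "delta_rot": [0, 0, 0], "gripper": 0},
    {"xyz": [-0.0033, 0, 0.0037], "delta_rot": [0, 0, 0], "gripper": 0},
  ],
)

```text
time: 7.65
tool_pos: [0.5668, 0.0528, 0.1972]
tcp_rot: [-1.848, 1.626, 0.825]
wrist_force: [-0.0, -1.1, 0.8]
width: -0.003
```

```bash
python3 look.py 4
```

```text
t 7.65 chest mm [ -0.7 -26.8 197.2] toolx [ 0.    -0.668 -0.745] toolz [-0.     0.745 -0.668]
F chest [-0.2 -1.1  0.8] w -0.0 q [-0.37  0.32  1.83  0.72  1.5   0.83]
```

View pics/scene4.png

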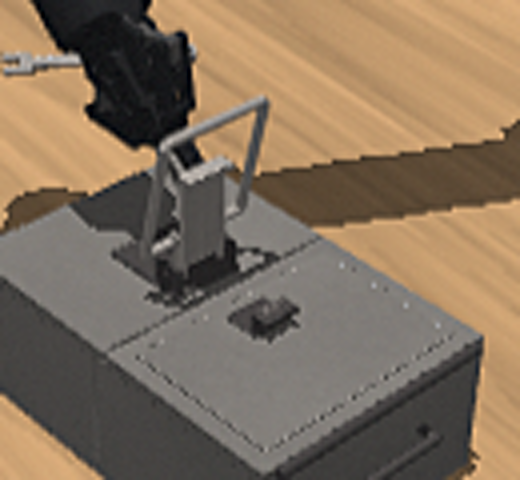

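The lever and loop have both moved. I'll keep pushing to the stop.

Call:
arm_command(
  rows=[
    {"xyz": [-0.0033, 0, 0.0037], "delta_rot": [0, 0, 0], "gripper": 0},
    {"xyz": [-0.0033, 0, 0.0037], "delta_rot": [0, 0, 0], "gripper": 0},
    {"xyz": [-0.0027, 0, 0.003], "delta_rot": [0, 0, 0], "gripper": 0},
    {"xyz": [0, 0, 0], "delta_rot": [0, 0, 0], "gripper": 0},
  ],
)

```text
time: 8.15
tool_pos: [0.5647, 0.0671, 0.1972]
tcp_rot: [-1.848, 1.625, 0.826]
wrist_force: [0.2, -0.1, 0.6]
width: -0.006
```

```bash
python3 -c "
from h import *;status()"
```

```text
t 8.15 chest mm [ -1.  -12.4 197.2] toolx [ 0.001 -0.667 -0.745] toolz [-0.001  0.745 -0.667]
F chest [ 0.2 -0.1  0.6] w -0.01 q [-0.35  0.3   1.85  0.73  1.49  0.84]
```

Call:
arm_command(
  rows=[
    {"xyz": [-0.0027, 0, 0.003], "delta_rot": [0, 0, 0], "gripper": 0},
    {"xyz": [-0.002, 0, 0.0022], "delta_rot": [0, 0, 0], "gripper": 0},
    {"xyz": [0, 0, 0], "delta_rot": [0, 0, 0], "gripper": 0},
  ],
)

```text
time: 8.45
tool_pos: [0.5647, 0.0704, 0.197]
tcp_rot: [-1.852, 1.629, 0.819]
wrist_force: [-1.6, -13.7, 2.3]
width: -0.003
```

```bash
python3 look.py 5
```

```text
t 8.45 chest mm [ -0.6  -9.1 197. ] toolx [ 0.001 -0.672 -0.74 ] toolz [ 0.001  0.74  -0.672]
F chest [ -3.3 -13.4   2.3] w -0.0 q [-0.34  0.3   1.85  0.73  1.48  0.85]
```

View pics/scene5.png

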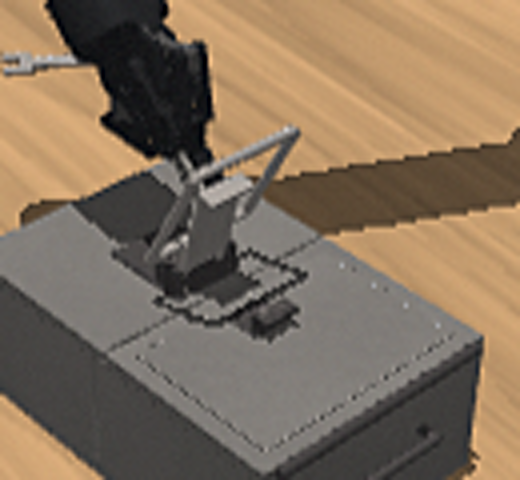

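Call:
arm_command(
  rows=[
    {"xyz": [0, 0, -0.015], "delta_rot": [0, 0, 0], "gripper": 0},
    {"xyz": [0, 0, -0.025], "delta_rot": [0, 0, 0], "gripper": 0},
    {"xyz": [0, 0, -0.03], "delta_rot": [0, 0, 0], "gripper": 0},
    {"xyz": [0, 0, 0], "delta_rot": [0, 0.14, 0], "gripper": 0},
    {"xyz": [0, 0, 0], "delta_rot": [0, 0.14, 0], "gripper": 0},
    {"xyz": [0, 0, 0], "delta_rot": [0, 0.14, 0], "gripper": 0},
    {"xyz": [0, 0, 0], "delta_rot": [0, 0.14, 0], "gripper": 0},
    {"xyz": [0, 0, 0], "delta_rot": [0, 0.14, 0], "gripper": 0},
    {"xyz": [0, 0, 0], "delta_rot": [0, 0.14, 0], "gripper": 0},
    {"xyz": [0, 0, 0], "delta_rot": [0, 0, 0], "gripper": 0},
  ],
)

```text
time: 9.55
tool_pos: [0.5706, 0.0253, 0.2455]
tcp_rot: [-2.363, 2.068, -0.003]
wrist_force: [0.5, 1.5, -0.2]
width: 0.0
```

```bash
python3 look.py 6; python3 - <<'E'
from h import *
for n in("top","scene"):
    c=np.load(f"pics/{n}6.npz");W=pts(c);C=chest(W.reshape(-1,3))
    m=(np.abs(C[:,0])<.05)&(C[:,1]>.005)&(C[:,1]<.09)&(C[:,2]>.215)&(C[:,2]<.28)
    print(n,m.sum(),np.median(C[m],0).round(4),np.percentile(C[m],[5,95],axis=0).round(3).tolist())
    m=(np.abs(C[:,0])<.018)&(C[:,1]>-.03)&(C[:,1]<.03)&(C[:,2]>.19)&(C[:,2]<.23)
    print(" lever top",m.sum(),np.percentile(C[m],[5,50,95],axis=0).round(3).tolist() if m.sum() else '')
    m=(np.abs(C[:,0])<.09)&(C[:,1]>.09)&(C[:,1]<.14)&(C[:,2]>.1)&(C[:,2]<.15);print(" lid z",np.median(C[m,2]))
E
```

```text
t 9.55 chest mm [ -0.5 -54.6 245.5] toolx [ 0.006 -1.     0.001] toolz [ 0.002 -0.001 -1.   ]
F chest [ 0.7  1.5 -0.2] w 0.0 q [ 0.    0.06  1.81 -0.    1.27  1.44]
top 21 [-0.0475  0.0123  0.2359] [[-0.05, 0.006, 0.216], [-0.045, 0.019, 0.253]]
 lever top 46 [[-0.017, -0.01, 0.196], [-0.011, -0.001, 0.211], [-0.005, 0.009, 0.216]]
 lid z 0.12124221610305368
scene 136 [0.0086 0.026  0.2504] [[-0.043, 0.011, 0.218], [0.048, 0.03, 0.255]]
 lever top 71 [[-0.016, -0.002, 0.192], [0.002, 0.005, 0.211], [0.016, 0.013, 0.215]]
 lid z 0.12150269275480588
```

View pics/scene6.png

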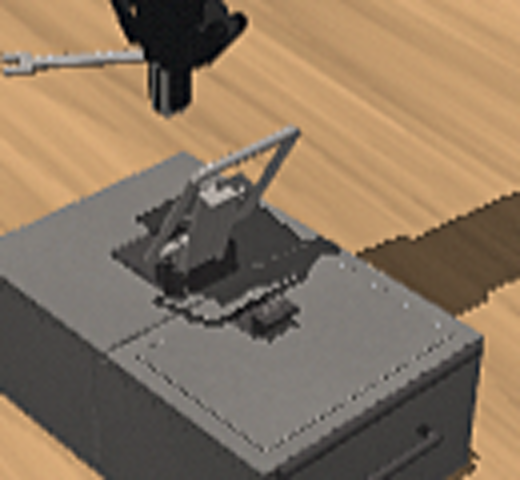

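Call:
arm_command(
  rows=[
    {"xyz": [-0.01, 0, 0.01], "delta_rot": [0, 0, 0], "gripper": 0},
    {"xyz": [-0.02, 0, 0.011], "delta_rot": [0, 0, 0], "gripper": 0},
    {"xyz": [-0.02, 0, 0], "delta_rot": [0, 0, 0], "gripper": 0},
    {"xyz": [-0.01, 0, 0], "delta_rot": [0, 0, 0], "gripper": 0},
    {"xyz": [-0.008, 0, 0], "delta_rot": [0, 0, 0], "gripper": 0},
    {"xyz": [-0.008, 0, 0], "delta_rot": [0, 0, 0], "gripper": 0},
    {"xyz": [-0.008, 0, 0], "delta_rot": [0, 0, 0], "gripper": 0},
    {"xyz": [-0.008, 0, 0], "delta_rot": [0, 0, 0], "gripper": 0},
    {"xyz": [0, 0, 0], "delta_rot": [0, 0, 0], "gripper": 0},
  ],
)

```text
time: 10.55
tool_pos: [0.559, 0.1138, 0.2231]
tcp_rot: [-2.359, 2.074, 0.0]
wrist_force: [-0.4, 0.4, -0.7]
width: 0.005
```

```bash
python3 look.py 7
```

```text
t 10.55 chest mm [ -0.7  34.7 223.1] toolx [ 0.001 -1.    -0.   ] toolz [ 0.  0. -1.]
F chest [-0.4  0.5 -0.7] w 0.0 q [0.16 0.07 1.84 0.   1.23 1.6 ]
```

View pics/scene7.png

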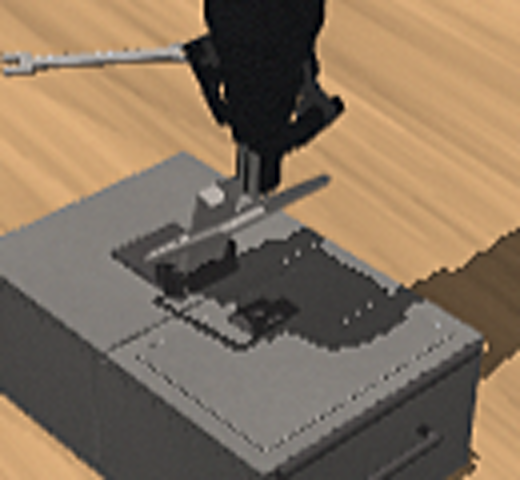

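Call:
arm_command(
  rows=[
    {"xyz": [-0.008, 0, 0.003], "delta_rot": [0, 0, 0], "gripper": 0},
    {"xyz": [-0.008, 0, 0.005], "delta_rot": [0, 0, 0], "gripper": 0},
    {"xyz": [-0.006, 0, 0.006], "delta_rot": [0, 0, 0], "gripper": 0},
    {"xyz": [0, 0, 0], "delta_rot": [0, 0, 0], "gripper": 0},
    {"xyz": [0, 0, 0], "delta_rot": [0, 0, 0], "gripper": 0},
    {"xyz": [0, 0, 0], "delta_rot": [0, 0, 0], "gripper": 0},
  ],
)

```text
time: 11.25
tool_pos: [0.5562, 0.1347, 0.2089]
tcp_rot: [2.359, -2.075, 0.0]
wrist_force: [0.4, -0.0, -0.3]
width: 0.005
```

```bash
python3 look.py 8
```

```text
t 11.25 chest mm [ -0.8  55.8 208.9] toolx [ 0.001 -1.     0.   ] toolz [ 0. -0. -1.]
F chest [ 0.4 -0.1 -0.3] w 0.0 q [ 0.19  0.09  1.85 -0.    1.2   1.64]
```

View pics/scene8.png

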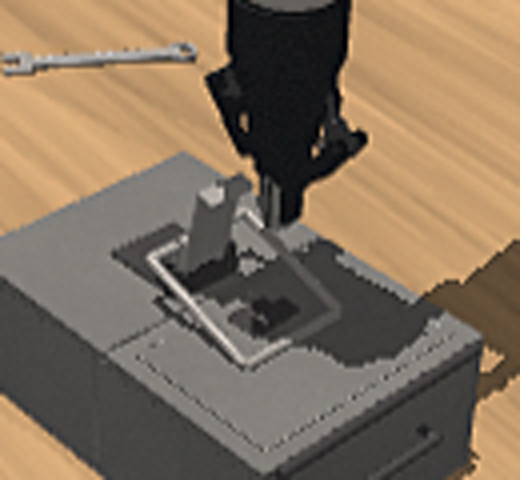

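```bash
python3 - <<'E'
from h import *
import cv2
c=np.load("pics/scene8.npz");im=c["pixels"]
# check bar: project predicted and keeper
for p in ([-.045,.076,.124],[.045,.076,.124],[-.045,.061,.124],[.045,.061,.124],[0,.065,.137]):
    w=RC@np.array(p)+O;u,v=proj(c,w);print(p,(4*(u-215)).round(),(4*(v-150)).round())
E
```

```text
[-0.045, 0.076, 0.124] 338.0 311.0
[0.045, 0.076, 0.124] 244.0 365.0
[-0.045, 0.061, 0.124] 323.0 301.0
[0.045, 0.061, 0.124] 229.0 354.0
[0, 0.065, 0.137] 282.0 315.0
```

The loop's bar corners are at about (335,305) and (245,362) in the crop. That matches the bar lying at Y=76 mm, past the lip. Now I start closing the lever.

Call:
arm_command(
  rows=[
    {"xyz": [0.01, 0, 0.005], "delta_rot": [0, 0, 0], "gripper": 0},
    {"xyz": [0.011, 0, 0.014], "delta_rot": [0, 0, 0], "gripper": 0},
    {"xyz": [0.008, 0, 0], "delta_rot": [0, 0, 0], "gripper": 0},
    {"xyz": [0.008, 0, 0], "delta_rot": [0, 0, 0], "gripper": 0},
    {"xyz": [0.008, 0, 0], "delta_rot": [0, 0, 0], "gripper": 0},
    {"xyz": [0.008, 0, 0], "delta_rot": [0, 0, 0], "gripper": 0},
    {"xyz": [0.008, 0, 0], "delta_rot": [0, 0, 0], "gripper": 0},
  ],
)

```text
time: 12.05
tool_pos: [0.5645, 0.0736, 0.1904]
tcp_rot: [-2.358, 2.075, -0.001]
wrist_force: [0.4, 1.7, 0.9]
width: 0.001
```

```bash
python3 look.py 9
```

```text
t 12.05 chest mm [ -0.4  -5.9 190.4] toolx [ 0. -1.  0.] toolz [ 0.001 -0.    -1.   ]
F chest [0.6 1.6 0.9] w 0.0 q [ 0.09  0.09  1.88 -0.    1.17  1.53]
```

View pics/scene9.png

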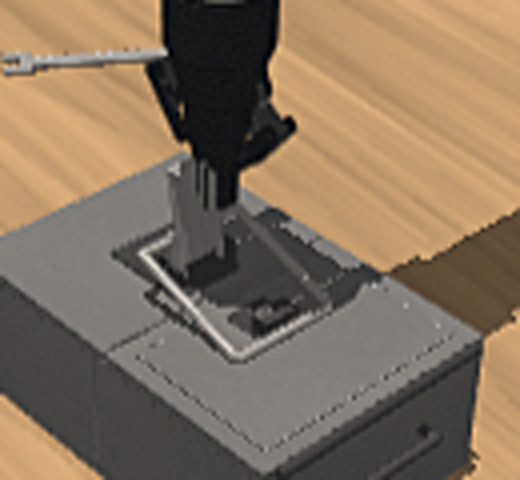

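Call:
arm_command(
  rows=[
    {"xyz": [0.008, 0, 0], "delta_rot": [0, 0, 0], "gripper": 0},
    {"xyz": [0.008, 0, 0], "delta_rot": [0, 0, 0], "gripper": 0},
    {"xyz": [0.006, 0, 0], "delta_rot": [0, 0, 0], "gripper": 0},
    {"xyz": [0, 0, 0], "delta_rot": [0, 0, 0], "gripper": 0},
  ],
)

```text
time: 12.55
tool_pos: [0.5666, 0.0514, 0.1896]
tcp_rot: [2.357, -2.075, 0.0]
wrist_force: [0.1, -0.6, 0.2]
width: 0.003
```

```bash
python3 look.py 10
```

```text
t 12.55 chest mm [ -1.1 -28.2 189.6] toolx [-0.    -1.     0.001] toolz [-0.001 -0.001 -1.   ]
F chest [ 0.  -0.6  0.2] w 0.0 q [ 0.05  0.1   1.88 -0.    1.17  1.49]
```

View pics/scene10.png

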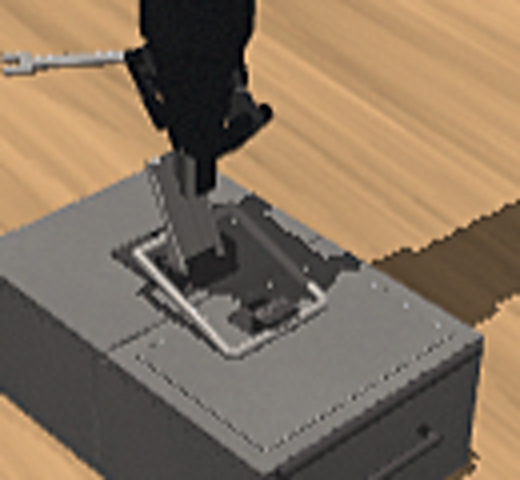

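Call:
arm_command(
  rows=[
    {"xyz": [0.006, 0, 0], "delta_rot": [0, 0, 0], "gripper": 0},
    {"xyz": [0.005, 0, 0.001], "delta_rot": [0, 0, 0], "gripper": 0},
    {"xyz": [0.005, 0, 0.003], "delta_rot": [0, 0, 0], "gripper": 0},
    {"xyz": [0.005, 0, 0.003], "delta_rot": [0, 0, 0], "gripper": 0},
    {"xyz": [0.004, 0, 0.003], "delta_rot": [0, 0, 0], "gripper": 0},
  ],
)

```text
time: 13.15
tool_pos: [0.5702, 0.0272, 0.18]
tcp_rot: [-2.358, 2.075, -0.001]
wrist_force: [-0.5, 1.9, 2.1]
width: -0.001
```

```bash
python3 look.py 11
```

```text
t 13.15 chest mm [ -0.6 -52.6 180. ] toolx [ 0. -1. -0.] toolz [ 0.001  0.    -1.   ]
F chest [-0.3  1.9  2.1] w -0.0 q [0.   0.11 1.89 0.   1.15 1.45]
```

View pics/scene11.png

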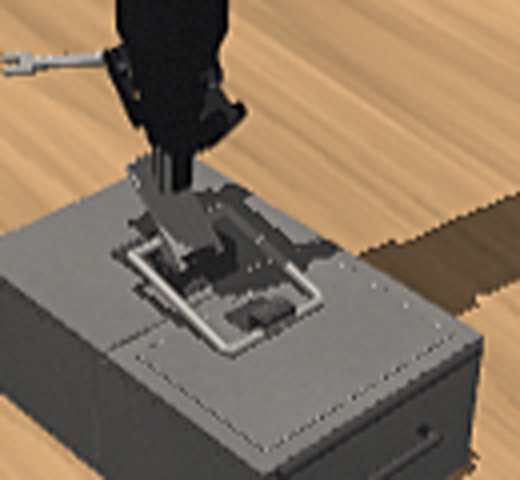

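Call:
arm_command(
  rows=[
    {"xyz": [0.004, 0, 0.003], "delta_rot": [0, 0, 0], "gripper": 0},
    {"xyz": [0.004, 0, 0.004], "delta_rot": [0, 0, 0], "gripper": 0},
    {"xyz": [0.003, 0, 0.004], "delta_rot": [0, 0, 0], "gripper": 0},
    {"xyz": [0.003, 0, 0.005], "delta_rot": [0, 0, 0], "gripper": 0},
    {"xyz": [0.002, 0, 0.004], "delta_rot": [0, 0, 0], "gripper": 0},
  ],
)

```text
time: 13.75
tool_pos: [0.5721, 0.011, 0.1594]
tcp_rot: [2.358, -2.075, 0.001]
wrist_force: [0.6, 0.4, 0.1]
width: -0.0
```

```bash
python3 look.py 12
```

```text
t 13.75 chest mm [ -0.7 -69.  159.4] toolx [ 0.    -1.     0.001] toolz [ 0.    -0.001 -1.   ]
F chest [0.6 0.4 0.1] w -0.0 q [-0.02  0.13  1.9  -0.    1.11  1.42]
```

View pics/scene12.png

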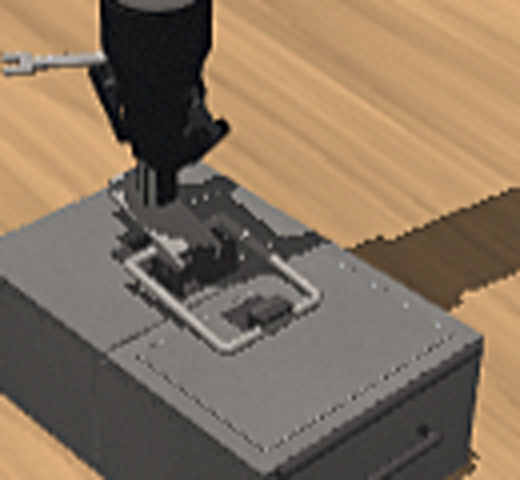

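Call:
arm_command(
  rows=[
    {"xyz": [0.001, 0, 0.004], "delta_rot": [0, 0, 0], "gripper": 0},
    {"xyz": [0.001, 0, 0.004], "delta_rot": [0, 0, 0], "gripper": 0},
    {"xyz": [0.001, 0, 0.003], "delta_rot": [0, 0, 0], "gripper": 0},
    {"xyz": [0, 0, 0.003], "delta_rot": [0, 0, 0], "gripper": 0},
    {"xyz": [0, 0, 0.001], "delta_rot": [0, 0, 0], "gripper": 0},
    {"xyz": [0, 0, 0], "delta_rot": [0, 0, 0], "gripper": 0},
  ],
)

```text
time: 14.45
tool_pos: [0.5722, 0.0088, 0.1455]
tcp_rot: [2.359, -2.075, -0.0]
wrist_force: [-3.1, 1.0, 4.6]
width: -0.004
```

```bash
python3 look.py 13
```

```text
t 14.45 chest mm [ -1.  -71.2 145.5] toolx [ 0.001 -1.     0.   ] toolz [-0. -0. -1.]
F chest [-2.9  1.4  4.6] w -0.0 q [-0.03  0.14  1.92 -0.    1.09  1.41]
```

View pics/scene13.png

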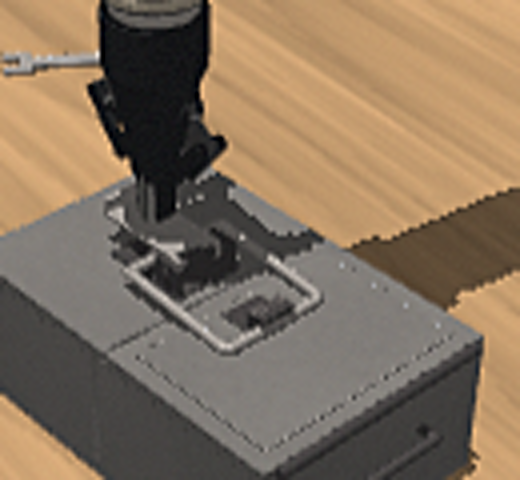

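Call:
arm_command(
  rows=[
    {"xyz": [0, 0, 0.001], "delta_rot": [0, 0, 0], "gripper": 0},
    {"xyz": [0, 0, 0], "delta_rot": [0, 0, 0], "gripper": 0},
  ],
)

```text
time: 14.75
tool_pos: [0.5722, 0.0088, 0.1454]
tcp_rot: [2.359, -2.075, -0.0]
wrist_force: [-4.9, -0.3, 9.6]
width: -0.002
```

Call:
arm_command(
  rows=[
    {"xyz": [-0.001, 0, -0.02], "delta_rot": [0, 0, 0], "gripper": 0},
    {"xyz": [0, 0, -0.04], "delta_rot": [0, 0, 0], "gripper": 0},
    {"xyz": [0, 0, -0.045], "delta_rot": [0, 0, 0], "gripper": 0},
    {"xyz": [0, 0, -0.045], "delta_rot": [0, 0, 0], "gripper": 0},
    {"xyz": [0.04, 0.02, 0], "delta_rot": [0, 0, 0], "gripper": 0},
    {"xyz": [0.04, 0.02, 0], "delta_rot": [0, 0, 0], "gripper": 0},
    {"xyz": [0.04, 0.02, 0], "delta_rot": [0, 0, 0], "gripper": 0},
    {"xyz": [0.04, 0.02, 0], "delta_rot": [0, 0, 0], "gripper": 0},
    {"xyz": [0.04, 0.02, 0], "delta_rot": [0, 0, 0], "gripper": 0},
    {"xyz": [0, 0, 0], "delta_rot": [0, 0, 0], "gripper": 0},
  ],
)

```text
time: 15.75
tool_pos: [0.4968, -0.2058, 0.2936]
tcp_rot: [2.351, -2.08, 0.001]
wrist_force: [0.9, -0.5, -0.2]
width: -0.003
```

```bash
python3 look.py 14; python3 - <<'E'
from h import *
for n in("top","scene"):
    c=np.load(f"pics/{n}14.npz");C=chest(pts(c).reshape(-1,3))
    for nm,x,y0,y1,z0,z1 in (("lever",.015,-.095,-.045,.11,.2),("lip",.018,-.112,-.098,.125,.2),("lid",.09,.09,.14,.1,.15),("deck",.09,-.15,-.12,.1,.15)):
        m=(np.abs(C[:,0])<x)&(C[:,1]>y0)&(C[:,1]<y1)&(C[:,2]>z0)&(C[:,2]<z1);D=C[m]
        A=np.c_[D[:,1],np.ones(len(D))];s=np.linalg.lstsq(A,D[:,2],rcond=None)[0]
        print(n,nm,len(D),"z",np.median(D[:,2]).round(4),"slope",s[0].round(3))
c=np.load("pics/scene14.npz")
for p in ([-.045,.061,.124],[.045,.061,.124],[-.045,.055,.124],[.045,.055,.124]):
    w=RC@np.array(p)+O;u,v=proj(c,w);print(p,(4*(u-215)).round(),(4*(v-150)).round())
import cv2
cv2.imwrite("pics/scf.png",c["pixels"][:,:,::-1])
a=cv2.imread("pics/scene0.png");b=c["pixels"][:,:,::-1]
d=(cv2.absdiff(a,b).max(2)>40).astype(np.uint8)
for nm,u,v in(("can",322,316),("screw",395,295),("tray",181,184),("wrench",240,164)):
    print(nm,d[v-22:v+22,u-25:u+25].sum())
E
```

```text
t 15.75 chest mm [-103.  -274.4  293.6] toolx [-0.005 -1.     0.002] toolz [-0.001 -0.002 -1.   ]
F chest [ 0.8 -0.6 -0.2] w -0.0 q [-0.44 -0.03  1.82 -0.    1.36  1.01]
top lever 205 z 0.146 slope 0.005
top lip 54 z 0.1492 slope -1.68
top lid 1189 z 0.1211 slope -0.006
top deck 709 z 0.1206 slope -0.011
scene lever 131 z 0.1456 slope 0.109
scene lip 47 z 0.1524 slope -0.858
scene lid 800 z 0.1217 slope -0.003
scene deck 254 z 0.1204 slope -0.014
[-0.045, 0.061, 0.124] 323.0 301.0
[0.045, 0.061, 0.124] 229.0 354.0
[-0.045, 0.055, 0.124] 317.0 297.0
[0.045, 0.055, 0.124] 223.0 350.0
can 0
screw 0
tray 0
wrench 69
```

View pics/scene14.png

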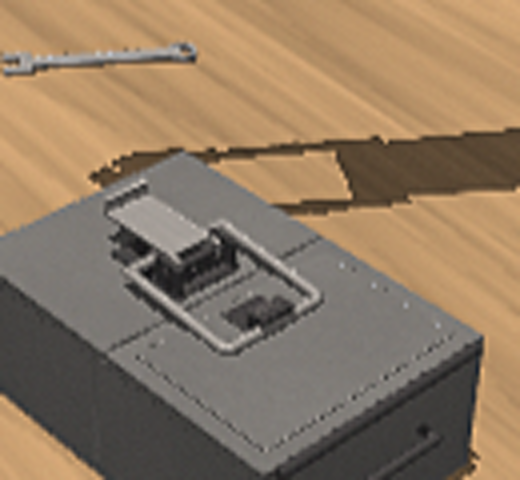

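View pics/top14.png

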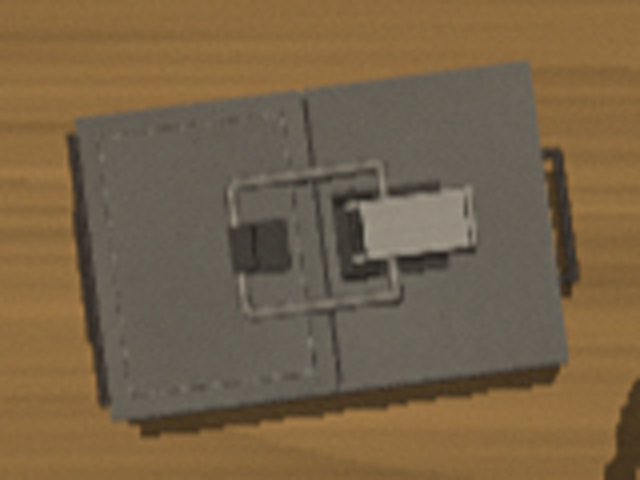

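The lever is flat, with its top at 146 mm and a slope near 0. The bar runs under the keeper's lip in the top view at about (240,245).

```bash
python3 -c "
from workcell import bot;print(bot.finish_job())"
```

```text
the job is handed in; nothing more can be done
None
```

The lid is shut and the latch is closed on its hook. I handed the job in at about 16 s of the 61 s allowed, with the arm clear of everything.

**What I did:** I pushed the lid shut along its arc until it stopped at about 14 N. I then opened the lever to its stop (about 13 N), and tipped the loop until it fell past the hook's lip. Last, I pressed the lever down along its arc until it was flat, pressing with about 10 N at the end.

**Last checks:**
- **Lid:** its top measured 121–122 mm against 120–121 mm for the deck, so it is level with it.
- **Lever:** its top face measured 146 mm high, against 145.5 mm expected when flat. The slope was near zero in the top camera but 0.11 in the scene camera. I trusted the top view, because the heights agree and pressing harder moved the lever no further.
- **Loop:** the bar is under the hook's lip in both views, near the expected point (chest y = 61 mm).
- **Can, screwdriver and tray:** the before-and-after images show no change around them.
- **Wrench:** its check window showed 69 changed pixels. I put these down to the latch loop, which overlaps that window; the wrench looks unmoved in the crops.
- **Cameras:** the top and scene views disagreed by about 5 mm on the chest's position. I used a value in between, and the contacts matched it to within a few mm.

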